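# Hang the red parts caddy on the bench hook

## Task

Clear the welding bench: hang the red parts caddy by its handle on the yellow double hook, so that its grip bar rests square across both prongs and it hangs freely and level. Leave the blue caddy where it stands.

Things in the scene. Friction and masses are not known exactly. Their poses are not given: they have to be found in the camera images.
- red_grip (a point): Centre of the grip bar of the red caddy (0.4 kg, on the bench), 145 mm above its underside. Open steel tray 100 (x) x 150 (y) x 55 mm high; at each y end an upright strap carries the rigid pale wooden bar: 14 mm thick (x), 145 long (y), 20 tall (z). Between tray rim and bar, seen along x, is an opening 80 mm high, 145 wide. Both ends alike; z up.
- hook_seat (a point): Yellow double hook on a fixed stand: two level 8 mm rods along x at y = +-36 mm, nothing between them. Point: between them at the height of their tops (165 mm above bench), where the bar should rest; z up. +x goes from free tips to the post. Tips at x = -50 mm, bent up to 22 mm above the point; rods end at a crossbar at x = 85 mm, post behind, no taller. Grey base 12 mm thick, x -65 to 135.
- blue_grip (a point): Centre of the grip bar of the blue caddy, a bystander of the same shape and size as the red one (155 mm tall in all), standing on the bench.

How it is judged:
On the way:
1. the red caddy is lifted clear of the bench (height (world z) of red_grip above 0.18 m), for 0.2 s.
At the end, for the whole second after the job is handed in: The red caddy hangs at rest, its weight on the hook: bar centre 0 to 22 mm above the prong tops, at most 40 mm sideways, 40 mm before or 50 mm behind the seat point, bar within 0.35 rad of square across the prongs, caddy within 0.25 rad of upright (x of red_grip in the frame of hook_seat between -0.04 and 0.05 m and y of red_grip in the frame of hook_seat between -0.04 and 0.04 m and z of red_grip in the frame of hook_seat between 0 and 0.022 m and angle between the y axis of red_grip and the y axis of hook_seat, either way round below 0.35 rad and angle between red_grip's own z axis and vertical below 0.25 rad and linear speed of red_caddy below 0.03 m/s and contact force between red_caddy and hook_stand above 1 N); the robot touches nothing.
It fails at once if the blue caddy is moved by more than 30 mm (distance of blue_grip from where it was at the start of the episode above 0.03 m).
It also fails if it takes over 45 s, if anything falls off the work surface, if the arm or the gripper's body presses on something with over 40 N, if the wrist force passes 120 N, or if a joint passes its speed limit or range.

## Robot

A 7-joint arm with a two-finger parallel gripper is mounted at the origin on the work surface. World frame = base frame: x ahead of the robot, y to its left, z up, the work surface at z = 0. Lengths are in m, angles in rad, forces in N, time in s.
With the tool pointing down it reaches from about 0.425 to 0.875 m from the base axis. Payload 4.7 kg.
Tool frame: the origin (TCP) lies on the centre line of the jaws, within the pads' length; the fingertips stand 25 mm ahead of it and the grasp point (between the pads) lies 6 mm ahead of it; z points along the fingers, y is the direction in which the jaws open and shut (so a half turn about z gives the same grasp; the last joint's range is limited). The gripper opens to 87 mm and grips with 3 to 60 N. Pads are 19 mm wide; open, the fingers measure 117 mm over their backs; the gripper's body (75 mm by 190 mm) begins 51 mm behind the grasp point.
Start: joints at [-1.191, 0.321, -0.07, 1.45, 0.023, 1.371, -0.057], TCP at [0.233, 0.607, 0.248] pointing down, gripper open.
Joint ranges: [-2.86, 2.86], [-0.3, 2.09], [-1.38, 1.24], [0.06, 2.45], [-1.56, 4.7], [0.09, 2.05], [-2.69, 2.69]. Speed limits (rad/s): [2.57, 2.57, 3.14, 3.14, 3.14, 3.14, 3.14].

## Interface

Orientations are given as a unit quaternion [x, y, z, w].
In Python, from cell import bot gives the robot as it stands.
- The arm moves only by the tool apply_moves, never from a script. Its argument "commands" is text: rows parted by semicolons, each of 7 numbers parted by spaces: the opening, from 0 (shut) to 1 (fully open), then the shift along the tool's x, y, z in cm, then the turn, a rotation vector about the tool's x, y, z in degrees. In form: grip tx ty tz wx wy wz; .... A call has 1 to 12 rows; each row shifts and turns the commanded pose from where the row before left it, along the tool's axes as they then stand; what a row does not reach is not made up. A row lasts 1/12 s, in which the tool goes at most 41.7 mm and 7.16 degrees, less where a joint would pass 70% of its speed; a pose out of reach is approached as far as the arm can. A call is refused whole if a number of a shift passes 4.17 or a number of a turn 7.16, either way. A call with a gripper value outside its range is refused whole. The fingers move at their own pace and stop on an object; the grip force is fixed at half the most. Time passes only in rows, so rows that do not move let the fingers close. It gives the time, the measured TCP pose, the force and the opening at its end, in the units of the state.
- bot.state(): the state, without advancing time (a new reading comes with each control period).
- bot.grab_frame(name): name is "side" or "top" or "wrist"; returns (picture, depth): 384x512x3 uint8, red, green, blue; 384x512 float32, m along the optical axis (not along the pixel's ray), 0 where there is no reading.
- bot.calibration(name): a dict with "fx", "fy", "cx", "cy" (pixels), "world_from_camera" (4x4, takes a point from camera to world coordinates). Camera axes: x right, y up, looking along -z (the intrinsics and any distortion apply to the point x, -y, -z); pixel columns grow to the right and rows downward; lengths in m; the calibration is good to about 2 mm. A picture is of the moment at which its call begins: read the wrist's pose just before it. calibration takes no time and is no camera call; for the wrist camera it gives the pose at the moment of the call.
- bot.close_job(): hands the job in, once; it reports no verdict.
The state is a dict: "t": time; "q": joint angles; "joint_vel": joint speeds; "effort": joint torques, N m; "tcp_pos": TCP position; "tool_rot": TCP orientation; "force": force on the tool from outside, world axes, zero at the start; "torque": the same for the moment, N m; "gripper_width": finger opening in m.
Only numpy, scipy, OpenCV 4.12 (cv2) and the standard library are available. Lean on these libraries where they do the work, as an engineer would, in place of code of your own. Each camera call takes 0.05 s, during which the arm holds its last target. There are 200 camera calls.

## Working session

There is one attempt and no reset: what is moved stays moved. The work goes in short steps, Python scripts to look and compute and a tool call to move; the robot and the scene stay as the last step left them, time stands still between calls to the robot, and variables do not carry over. Pictures are saved under pics/ and viewed, about 8 in all and at most 12, crops included, and the job is handed in when it is done.

Besides the shell and the picture viewer there is one more tool, called as a command line: name --argument value ..., lists and objects as JSON in quotes. apply_moves: Moves the arm, as the interface text tells. Its arguments: {"type":"object","properties":{"commands":{"type":"string"}},"required":["commands"]}

```bash
mkdir -p pics; cat > h.py <<'E'
import numpy as np, cv2
from cell import bot
def grab(n,tag):
    c=bot.calibration(n); p,d=bot.grab_frame(n)
    np.savez(f'pics/{tag}.npz',p=p,d=d,T=c['world_from_camera'],k=[c['fx'],c['fy'],c['cx'],c['cy']])
    cv2.imwrite(f'pics/{tag}.png',p[:,:,::-1]); return p,d,c
def cloud(tag):
    z=np.load(f'pics/{tag}.npz'); d=z['d']; fx,fy,cx,cy=z['k']; v,u=np.mgrid[:d.shape[0],:d.shape[1]]
    P=np.stack([(u-cx)/fx*d,-(v-cy)/fy*d,-d,np.ones_like(d)],-1)@z['T'].T
    return z['p'],d,P[...,:3]
E
python3 - <<'E'
from h import *
for n in('side','top'):
    p,d,c=grab(n,n+'0'); print(n,{k:c[k] for k in c if k!='world_from_camera'},np.round(c['world_from_camera'],3).tolist(), (d>0).mean())
a=cv2.imread('pics/side0.png');b=cv2.imread('pics/top0.png')
cv2.imwrite('pics/both0.png',cv2.resize(np.vstack([a,b]),None,fx=.78,fy=.78))
s=bot.state();print(s['t'],s['tcp_pos'],s['tool_rot'],s['force'],s['gripper_width'])
E
```

```text
side {'fx': 487.71833905465866, 'fy': 487.71833905465866, 'cx': 264.47503909650607, 'cy': 187.9097775605896} [[0.981, 0.117, -0.156, 0.435], [-0.195, 0.612, -0.766, -0.67], [0.006, 0.782, 0.623, 0.752], [0.0, 0.0, 0.0, 1.0]] 0.9960784912109375
top {'fx': 395.06995984286664, 'fy': 395.06995984286664, 'cx': 251.32547522555075, 'cy': 193.30438235556113} [[-0.116, 0.973, -0.202, 0.41], [-0.993, -0.114, 0.022, 0.006], [-0.002, 0.203, 0.979, 0.956], [0.0, 0.0, 0.0, 1.0]] 0.9960276285807291
0.1 [0.23242807 0.60655382 0.24659702] [ 1.81886975e-01  9.83319083e-01 -8.37869685e-04 -8.18605915e-05] [-0.49115569  0.21530055  0.17471244] 0.08707164290470185
```

View pics/both0.png

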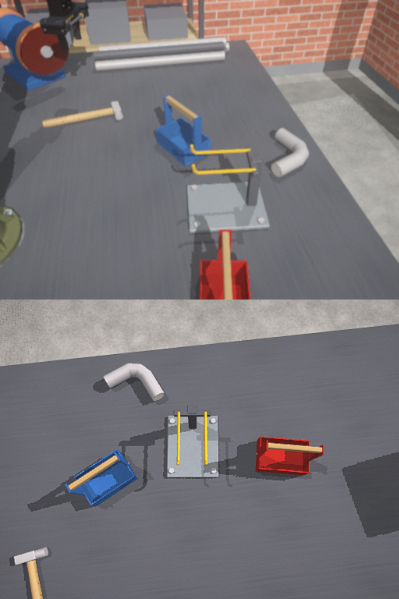

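The side view (upper) shows the red caddy at the bottom edge, the hook in the middle with its tips to the left, and the blue caddy behind it. In the top view (lower), the red bar runs from about (268,447) to (322,450), the yellow prongs lie at columns 180 and 207 over rows 412–463, and the blue bar is at about (93,472).

```bash
python3 - <<'E'
from h import *
for n in('side','top'):
    p,d,P=cloud(n+'0'); hsv=cv2.cvtColor(p,cv2.COLOR_RGB2HSV).astype(int); H,S,V=hsv[...,0],hsv[...,1],hsv[...,2]
    Z=P[...,2]; ok=(d>0)&(P[...,0]>.25)&(P[...,0]<.95)&(abs(P[...,1])<.5)
    def rep(nm,m):
        Q=P[m]
        if len(Q)<10: print(n,nm,'none',len(Q)); return
        xy=Q[:,:2]; c=np.median(Q,0); (cx,cy),wh,a=cv2.minAreaRect(xy.astype(np.float32)); 
        w=np.linalg.svd(xy-xy.mean(0),full_matrices=False)[2][0]
        print(n,nm,len(Q),'mean',Q.mean(0).round(3),'zpct',np.percentile(Q[:,2],[5,50,95]).round(3),'rect',np.round([cx,cy,*wh],3),'dir deg',np.degrees(np.arctan2(w[1],w[0])).round(1))
    wood=ok&(H>8)&(H<24)&(S>50)&(S<170)&(V>110)&(Z>.12)
    rep('red bar',wood&(P[...,1]<-.05)); rep('blue bar',wood&(P[...,1]>.05))
    yel=ok&(H>18)&(H<32)&(S>170)&(Z>.1)
    rep('yellow',yel)
    nl,lab=cv2.connectedComponents(yel.astype(np.uint8))
    for i in range(1,nl):
        if (lab==i).sum()>30: rep('rod%d'%i,lab==i)
    rep('red',ok&((H<6)|(H>174))&(S>150)&(Z>.03))
    rep('blue',ok&(H>100)&(H<120)&(S>150)&(Z>.03))
E
```

```text
side red bar 906 mean [ 0.555 -0.277  0.155] zpct [0.152 0.155 0.157] rect [ 0.592 -0.191  0.326  0.044] dir deg 72.8
side blue bar 391 mean [0.548 0.26  0.151] zpct [0.14  0.154 0.158] rect [0.549 0.265 0.018 0.142] dir deg -62.0
side yellow 393 mean [ 0.603 -0.012  0.165] zpct [0.162 0.164 0.177] rect [ 0.607 -0.007  0.078  0.14 ] dir deg -5.4
side rod1 167 mean [0.608 0.029 0.165] zpct [0.162 0.164 0.176] rect [0.609 0.028 0.006 0.136] dir deg -6.3
side rod2 226 mean [ 0.6   -0.043  0.166] zpct [0.162 0.164 0.177] rect [ 0.603 -0.043  0.006  0.14 ] dir deg -6.4
side red 919 mean [ 0.567 -0.219  0.059] zpct [0.033 0.054 0.14 ] rect [ 0.56  -0.246  0.09   0.099] dir deg -20.3
side blue 157 mean [0.542 0.247 0.067] zpct [0.033 0.056 0.137] rect [0.542 0.257 0.082 0.155] dir deg -63.5
top red bar 455 mean [ 0.554 -0.271  0.153] zpct [0.149 0.153 0.155] rect [ 0.592 -0.19   0.326  0.045] dir deg 74.7
top blue bar 574 mean [0.548 0.264 0.152] zpct [0.143 0.153 0.156] rect [0.549 0.265 0.015 0.144] dir deg 117.8
top yellow 441 mean [ 0.608 -0.002  0.164] zpct [0.161 0.163 0.181] rect [ 0.608 -0.003  0.078  0.147] dir deg 178.8
top rod1 229 mean [0.613 0.032 0.164] zpct [0.161 0.163 0.175] rect [0.612 0.032 0.007 0.147] dir deg 173.2
top rod2 212 mean [ 0.602 -0.039  0.164] zpct [0.161 0.163 0.177] rect [ 0.604 -0.04   0.007  0.147] dir deg 173.3
top red 978 mean [ 0.553 -0.272  0.065] zpct [0.033 0.053 0.151] rect [ 0.553 -0.273  0.153  0.101] dir deg -103.0
top blue 872 mean [0.544 0.269 0.063] zpct [0.034 0.053 0.151] rect [0.55  0.264 0.101 0.153] dir deg 119.5
```

apply_moves --commands "1 -3.9 -0.12 -0.5 0 0 3.5;1 -3.9 -0.12 -0.5 0 0 3.5;1 -3.9 -0.12 -0.5 0 0 3.5;1 -3.9 -0.12 -0.5 0 0 3.5;1 -3.9 -0.12 -0.5 0 0 3.5;1 -3.9 -0.12 -0.5 0 0 3.5;1 -3.9 -0.12 -0.5 0 0 3.5;1 -3.9 -0.12 -0.5 0 0 3.5;1 -3.9 -0.12 -0.5 0 0 3.5;1 -3.9 -0.12 -0.5 0 0 3.5;1 -3.9 -0.12 0 0 0 3.5;1 -3.9 -0.12 0 0 0 3.5"

```text
t: 1.1
tcp_pos: [0.574, 0.2992, 0.2974]
tool_rot: [0.523, 0.852, 0.0, 0.0]
force: [0.6, -0.4, 0.4]
gripper_width: 0.0872
```

```bash
cat >> h.py <<'E'
from scipy.spatial.transform import Rotation as R
def go(target,yaw_y,N=None):
    "rows to bring TCP to target with tool pointing down, tool y at world yaw_y deg"
    s=bot.state(); p=np.array(s['tcp_pos']); r=R.from_quat(s['tool_rot']); M=r.as_matrix()
    a=np.radians(yaw_y); y=np.array([np.cos(a),np.sin(a),0]); z=np.array([0,0,-1.]); G=R.from_matrix(np.stack([np.cross(y,z),y,z],1))
    w=(r.inv()*G).as_rotvec(degrees=True); d=np.array(target)-p
    N=N or int(np.ceil(max(np.linalg.norm(d)/.04,np.linalg.norm(w)/7)));st=R.from_rotvec(w/N,degrees=True)
    print('t',round(s['t'],2),'p',p.round(4),'yaw',np.degrees(np.arctan2(M[1,1],M[0,1])).round(1),'z',M[:,2].round(3),'F',np.round(s['force'],1),'w',round(s['gripper_width'],4),'left cm',(100*d).round(2),'turn',w.round(1))
    for i in range(N):
        print(*(r.inv().apply(d/N)*100).round(2),*(w/N).round(2)); r=r*st
E
python3 - <<'E'
from h import *
go([.553,-.273,.28],-13)
p,d,P=cloud('top0')
m=(d>0)&(P[...,1]<-.15)&(P[...,2]>.14)&(P[...,2]<.17)&(p[...,1]>110)
Q=P[m];print(len(Q),cv2.minAreaRect(Q[:,:2].astype(np.float32)))
m=(d>0)&(abs(P[...,1])<.08)&(P[...,2]>.14)&(P[...,0]>.5)&(P[...,0]<.8)
for lo,hi in((.172,.2),): q=P[m&(P[...,2]>lo)&(P[...,2]<hi)];print(q.round(3)[::3])
E
```

```text
t 1.1 p [0.574  0.2992 0.2974] yaw 26.9 z [ 0. -0. -1.] F [ 0.6 -0.4  0.4] w 0.0872 left cm [ -2.1  -57.22  -1.74] turn [ 0.   0.  39.9]
-3.34 -1.85 0.12 0.0 0.0 2.66
-3.42 -1.69 0.12 0.0 0.0 2.66
-3.5 -1.53 0.12 0.0 0.0 2.66
-3.56 -1.37 0.12 0.0 0.0 2.66
-3.62 -1.2 0.12 0.0 0.0 2.66
-3.67 -1.03 0.12 0.0 0.0 2.66
-3.72 -0.86 0.12 0.0 0.0 2.66
-3.75 -0.69 0.12 0.0 0.0 2.66
-3.78 -0.51 0.12 0.0 0.0 2.66
-3.8 -0.34 0.12 0.0 0.0 2.66
-3.81 -0.16 0.12 0.0 0.0 2.66
-3.82 0.02 0.12 0.0 0.0 2.66
-3.81 0.19 0.12 0.0 0.0 2.66
-3.8 0.37 0.12 0.0 0.0 2.66
-3.78 0.55 0.12 0.0 0.0 2.66
424 ((0.5539213418960571, -0.27436602115631104), (0.1426052749156952, 0.014300490729510784), 78.04075622558594)
[[ 0.546  0.041  0.184]
 [ 0.537 -0.032  0.183]
 [ 0.543  0.039  0.184]
 [ 0.535 -0.03   0.183]
 [ 0.542  0.043  0.184]
 [ 0.541  0.037  0.183]
 [ 0.533 -0.032  0.186]
 [ 0.539  0.041  0.185]
 [ 0.531 -0.029  0.184]]
```

apply_moves --commands "1 -3.35 -1.85 0.12 0 0 2.66;1 -3.4 -1.7 0.12 0 0 2.66;1 -3.5 -1.5 0.12 0 0 2.66;1 -3.55 -1.35 0.12 0 0 2.66;1 -3.6 -1.2 0.12 0 0 2.66;1 -3.65 -1.0 0.12 0 0 2.66;1 -3.7 -0.85 0.12 0 0 2.66;1 -3.75 -0.7 0.12 0 0 2.66;1 -3.8 -0.5 0.12 0 0 2.66;1 -3.8 -0.35 0.12 0 0 2.66;1 -3.8 -0.15 0.12 0 0 2.66;1 -3.8 0 0.12 0 0 2.66"

```text
t: 2.1
tcp_pos: [0.5572, -0.1574, 0.2829]
tool_rot: [0.737, 0.676, 0.0, -0.0]
force: [2.0, -0.7, -0.4]
gripper_width: 0.0872
```

apply_moves --commands "1 -3.8 0.2 0.12 0 0 2.66;1 -3.8 0.35 0.12 0 0 2.66;1 -3.8 0.55 0.12 0 0 2.66;1 0 0 0 0 0 0;1 0 0 0 0 0 0"

```text
t: 2.52
tcp_pos: [0.5521, -0.2735, 0.2789]
tool_rot: [0.784, 0.621, -0.001, -0.0]
force: [-0.4, 0.7, 0.3]
gripper_width: 0.0872
```

```bash
python3 - <<'E'
from h import *
p,d,c=grab('wrist','w1')
p,d,P=cloud('w1')
print((d>0).mean(),c['world_from_camera'].round(3).tolist())
m=(d>0)&(P[...,2]>.145)&(P[...,2]<.17)&(p[...,1]>100)&(P[...,1]<-.15)
Q=P[m];print(len(Q),Q[:,2].mean() if len(Q) else 0,cv2.minAreaRect(Q[:,:2].astype(np.float32)) if len(Q) else 0)
go([.554,-.274,.156],-12.5)
E
```

```text
0.9957987467447916 [[0.973, 0.22, 0.063, 0.569], [-0.229, 0.937, 0.262, -0.202], [-0.001, -0.269, 0.963, 0.415], [0.0, 0.0, 0.0, 1.0]]
1909 0.154099836955567 ((0.5561876893043518, -0.267896831035614), (0.13218830525875092, 0.013543960638344288), 78.42353820800781)
t 2.57 p [ 0.5532 -0.2708  0.2789] yaw -13.0 z [-0.001  0.001 -1.   ] F [-0.   1.4  0.2] w 0.0869 left cm [  0.08  -0.32 -12.29] turn [-0.1 -0.  -0.5]
-0.07 0.04 3.07 -0.02 -0.0 -0.11
-0.07 0.04 3.07 -0.02 -0.0 -0.11
-0.07 0.04 3.07 -0.02 -0.0 -0.11
-0.07 0.04 3.07 -0.02 -0.0 -0.11
```

View pics/w1.png

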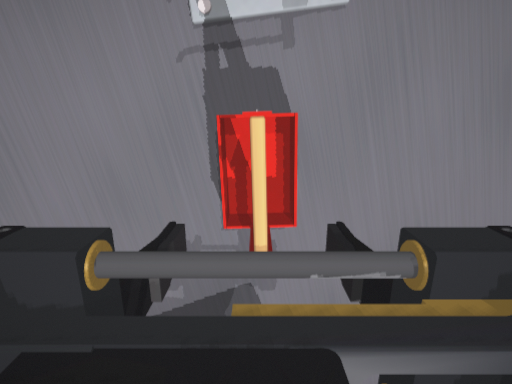

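The wrist view shows the bar from (258,117) to (261,250), lying midway between the open fingers at columns 175 and 335. Its top at 0.154 m agrees with the other two views, so I'm going down to grasp.

apply_moves --commands "0.6 -0.1 0.1 3.2 0 0 -0.2;0.6 -0.1 0 3.2 0 0 -0.2;0.6 0 0 3.2 0 0 -0.1;0.6 0 0 3.2 0 0 0;0.6 0 0 0 0 0 0;0 0 0 0 0 0 0;0 0 0 0 0 0 0;0 0 0 0 0 0 0;0 0 0 0 0 0 0;0 0 0 0 0 0 0;0 0 0 0 0 0 0;0 0 0 0 0 0 0"

```text
t: 3.57
tcp_pos: [0.5546, -0.2726, 0.1522]
tool_rot: [0.779, 0.627, 0.0, 0.0]
force: [3.3, -1.0, 1.7]
gripper_width: 0.0147
```

```bash
python3 - <<'E'
from h import *
go([.554,-.274,.151],-12.5,1)
E
```

```text
t 3.57 p [ 0.5546 -0.2726  0.1522] yaw -12.4 z [ 0.001 -0.    -1.   ] F [ 3.3 -1.   1.7] w 0.0147 left cm [-0.06 -0.14 -0.12] turn [ 0.1 -0.   0.1]
-0.15 -0.03 0.12 0.07 -0.01 0.14
```

apply_moves --commands "0 0 0 -1.5 0 0 0;0 0 0 -2.5 0 0 0;0 0 0 -2.5 0 0 0;0 0 0 -1 0 0 0;0 0 0 0 0 0 0;0 0 0 0 0 0 0"

```text
t: 4.07
tcp_pos: [0.5538, -0.2722, 0.2255]
tool_rot: [0.779, 0.627, -0.0, -0.001]
force: [-0.3, -0.8, -5.8]
gripper_width: 0.0135
```

```bash
python3 - <<'E'
from h import *
go([.464,-.25,.227],-12.5,4)
p,d,c=grab('side','s2')
E
```

```text
t 4.07 p [ 0.5538 -0.2722  0.2255] yaw -12.4 z [-0.001  0.001 -1.   ] F [-0.3 -0.8 -5.8] w 0.0135 left cm [-8.98  2.22  0.15] turn [-0.1 -0.   0.1]
0.06 -2.31 -0.03 -0.02 -0.01 0.03
0.06 -2.31 -0.03 -0.02 -0.01 0.03
0.06 -2.31 -0.04 -0.02 -0.01 0.03
0.06 -2.31 -0.04 -0.02 -0.01 0.03
```

View pics/s2.png

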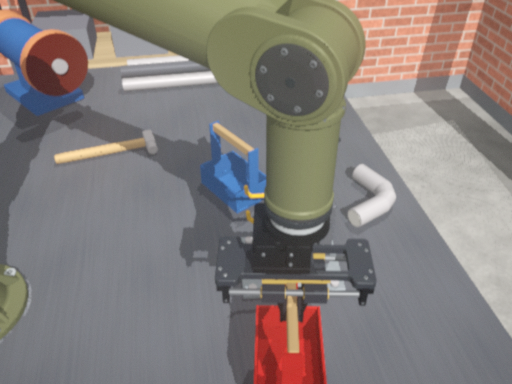

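The red caddy hangs level in the gripper (bar at about (292,320)), clear of the bench, and the blue caddy hasn't moved. Next I move back, then sweep across in front of the hook tips, turning +6° as I go.

apply_moves --commands "0 0 -1.5 0 0 0 0;0 0 -2.5 0 0 0 0;0 0 -2.5 0 0 0 0;0 0 -2.2 0 0 0 0;0 0 -0.6 0 0 0 0;0 0 0 0 0 0 0"

```text
t: 4.62
tcp_pos: [0.4608, -0.2518, 0.2248]
tool_rot: [0.779, 0.627, -0.0, -0.002]
force: [0.6, 0.3, -4.5]
gripper_width: 0.014
```

```bash
python3 - <<'E'
from h import *
go([.466,.013,.227],-6.6,10)
E
```

```text
t 4.62 p [ 0.4608 -0.2518  0.2248] yaw -12.4 z [-0.003  0.003 -1.   ] F [ 0.6  0.3 -4.5] w 0.014 left cm [ 0.52 26.48  0.22] turn [-0.2 -0.1 -5.8]
2.6 -0.52 -0.02 -0.02 -0.01 -0.58
2.6 -0.49 -0.02 -0.02 -0.01 -0.58
2.61 -0.47 -0.02 -0.02 -0.01 -0.58
2.61 -0.44 -0.02 -0.02 -0.01 -0.58
2.62 -0.41 -0.02 -0.02 -0.01 -0.58
2.62 -0.39 -0.02 -0.02 -0.01 -0.58
2.62 -0.36 -0.02 -0.02 -0.01 -0.58
2.63 -0.33 -0.02 -0.02 -0.01 -0.58
2.63 -0.31 -0.02 -0.02 -0.01 -0.58
2.63 -0.28 -0.02 -0.02 -0.01 -0.58
```

apply_moves --commands "0 1.6 -0.3 0 0 0 -0.6;0 2.6 -0.5 0 0 0 -0.6;0 2.6 -0.5 0 0 0 -0.6;0 2.6 -0.45 0 0 0 -0.6;0 2.6 -0.45 0 0 0 -0.6;0 2.6 -0.4 0 0 0 -0.6;0 2.6 -0.4 0 0 0 -0.6;0 2.6 -0.35 0 0 0 -0.6;0 2.6 -0.3 0 0 0 -0.6;0 2.6 -0.3 0 0 0 -0.4;0 1.5 0 0 0 0 0;0 0 0 0 0 0 0"

```text
t: 5.62
tcp_pos: [0.4682, 0.021, 0.2254]
tool_rot: [0.744, 0.668, 0.0, -0.001]
force: [-0.4, 1.5, -5.3]
gripper_width: 0.0135
```

```bash
python3 - <<'E'
from h import *
grab('side','s3');grab('top','t3')
go([.589,-.0015,.227],-6.6,5)
for n in('s3','t3'):
    p,d,P=cloud(n); 
    m=(d>0)&(P[...,2]>.14)&(P[...,2]<.26)&(abs(P[...,1])<.15)&(P[...,0]>.36)&(P[...,0]<.53)
    hsv=cv2.cvtColor(p,cv2.COLOR_RGB2HSV); w=m&(hsv[...,0]>8)&(hsv[...,0]<24)&(hsv[...,1]>50)&(hsv[...,2]>110)&(hsv[...,1]<175)
    Q=P[w]; print(len(Q),len(Q) and (np.percentile(Q,[2,50,98],0).round(3).tolist(),cv2.minAreaRect(Q[:,:2].astype(np.float32))))
a=cv2.imread('pics/s3.png');b=cv2.imread('pics/t3.png')
cv2.imwrite('pics/both3.png',np.hstack([a[60:384,60:440],b[150:384,160:460].repeat(1,0) if 0 else cv2.resize(b[120:384,150:430],(344,324))]))
E
```

```text
t 5.72 p [0.468  0.0161 0.2256] yaw -6.5 z [-0.001 -0.001 -1.   ] F [ 0.5  0.1 -6. ] w 0.0138 left cm [12.1  -1.76  0.14] turn [-0.1  0.1  0.1]
-0.08 2.44 -0.03 -0.01 0.02 0.03
-0.08 2.44 -0.03 -0.01 0.02 0.03
-0.08 2.44 -0.03 -0.01 0.02 0.03
-0.07 2.44 -0.03 -0.01 0.02 0.03
-0.07 2.44 -0.03 -0.01 0.02 0.03
396 ([[0.456, -0.052, 0.22], [0.466, 0.005, 0.229], [0.479, 0.094, 0.231]], ((0.46792078018188477, 0.0206834077835083), (0.15297438204288483, 0.018734704703092575), 86.72406768798828))
0 0
```

View pics/both3.png

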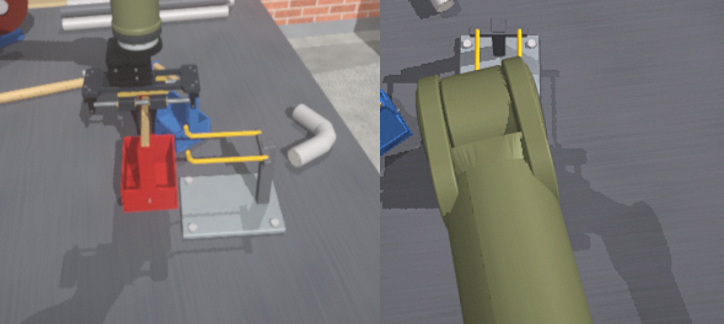

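In the side view (left crop), the caddy hangs level at about (148,160), in front of the prong tips at (188,130) and (190,155). The bar is above the tips and the tray below the rods, so I'm advancing along the hook.

apply_moves --commands "0 -0.1 1.5 0 0 0 0;0 -0.1 2 0 0 0 0;0 -0.1 2 0 0 0 0;0 -0.1 2 0 0 0 0;0 0 2 0 0 0 0;0 0 2 0 0 0 0;0 0 0.7 0 0 0 0;0 0 0 0 0 0 0;0 0 0 0 0 0 0;0 0 0 0 0 0 0"

```text
t: 6.55
tcp_pos: [0.5874, -0.0027, 0.2261]
tool_rot: [0.747, 0.665, -0.001, -0.001]
force: [-0.3, -0.2, -5.4]
gripper_width: 0.0136
```

```bash
python3 - <<'E'
from h import *
grab('side','s4')
go([.589,-.0015,.184],-6.6,3)
a=cv2.imread('pics/s4.png')[80:340,140:420];cv2.imwrite('pics/s4c.png',cv2.resize(a,None,fx=2,fy=2))
E
```

```text
t 6.6 p [ 0.5874 -0.0025  0.2263] yaw -6.6 z [-0.001  0.    -1.   ] F [-0.7 -0.5 -6.3] w 0.0139 left cm [ 0.16  0.1  -4.23] turn [-0.1 -0.   0. ]
0.04 0.05 1.41 -0.02 -0.0 0.01
0.04 0.05 1.41 -0.02 -0.0 0.01
0.04 0.05 1.41 -0.02 -0.0 0.01
```

View pics/s4c.png

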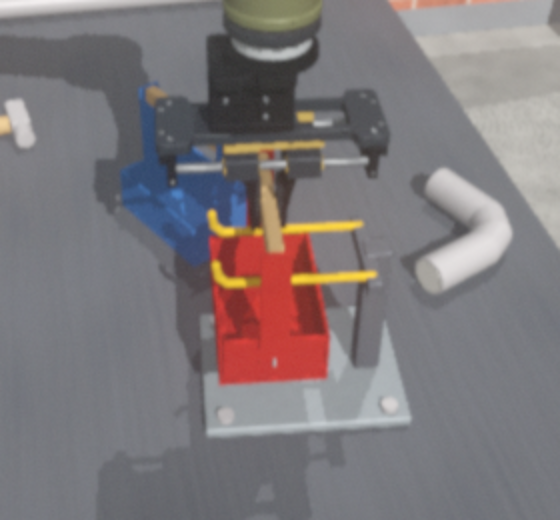

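The bar (270,210) is above both rods, which pass through the opening, with the tips at (213,215) and (218,270) and the post clear at (368,300). Lowering now.

apply_moves --commands "0 0 0 1 0 0 0;0 0 0 1.2 0 0 0;0 0 0 0.8 0 0 0;0 0 0 0.4 0 0 0;0 0 0 0.3 0 0 0;0 0 0 0.2 0 0 0;0 0 0 0.1 0 0 0;0 0 0 0 0 0 0"

```text
t: 7.27
tcp_pos: [0.5885, -0.0024, 0.1866]
tool_rot: [0.746, 0.665, 0.0, 0.0]
force: [-0.4, -0.6, -4.9]
gripper_width: 0.0138
```

apply_moves --commands "0 0 0 0.2 0 0 0;0 0 0 0.1 0 0 0;0 0 0 0.1 0 0 0;0 0 0 0 0 0 0;0 0 0 0 0 0 0"

```text
t: 7.68
tcp_pos: [0.5884, -0.0023, 0.1826]
tool_rot: [0.746, 0.666, 0.0, 0.0]
force: [0.1, -0.3, -5.3]
gripper_width: 0.0141
```

apply_moves --commands "0 0 0 0.1 0 0 0;0 0 0 0.1 0 0 0;0 0 0 0 0 0 0;0 0 0 0 0 0 0"

```text
t: 8.02
tcp_pos: [0.5887, -0.0024, 0.182]
tool_rot: [0.746, 0.665, 0.001, 0.0]
force: [-4.1, -1.4, 5.0]
gripper_width: 0.0137
```

Force has flipped to +5 N, so the rods now carry the weight. Releasing.

apply_moves --commands "0.5 0 0 0 0 0 0;0.5 0 0 0 0 0 0;0.5 0 0 0 0 0 0;0.5 0 0 0 0 0 0;0.5 0 0 0 0 0 0;0.5 0 0 0 0 0 0;0.5 0 0 0 0 0 0;0.5 0 0 0 0 0 0"

```text
t: 8.68
tcp_pos: [0.5884, -0.0023, 0.1805]
tool_rot: [0.746, 0.666, 0.0, 0.0]
force: [0.3, 0.3, 0.3]
gripper_width: 0.043
```

```bash
python3 - <<'E'
from h import *
grab('side','s5')
go([.589,-.0015,.30],-6.6,1)
a=cv2.imread('pics/s5.png')[80:340,140:420];cv2.imwrite('pics/s5c.png',cv2.resize(a,None,fx=2,fy=2))
E
```

```text
t 8.73 p [ 0.5885 -0.0024  0.1805] yaw -6.6 z [ 0.  0. -1.] F [-0.5 -0.7 -0.2] w 0.043 left cm [ 0.05  0.09 11.95] turn [ 0. -0.  0.]
0.09 0.04 -11.95 0.01 -0.0 0.04
```

View pics/s5c.png

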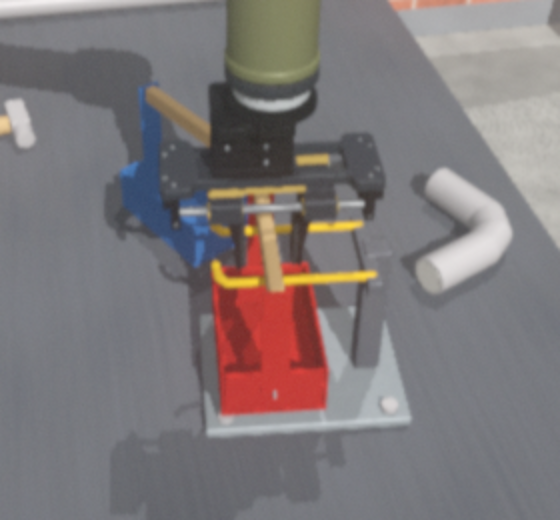

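The bar (270,250) rests on the rods, the caddy is level, and both fingers (240,240 and 298,235) are clear of it. Retracting straight up, then away so the cameras can see.

apply_moves --commands "0.5 0 0 -1 0 0 0;0.5 0 0 -2 0 0 0;0.5 0 0 -3 0 0 0;0.5 0 0 -3 0 0 0;0.5 0 0 -3 0 0 0;0.5 -2 0 -2 0 0 0;0.5 -3.5 0 0 0 0 0;0.5 -3.5 0 0 0 0 0;0.5 -3.5 0 0 0 0 0;0.5 -3.5 0 0 0 0 0;0.5 -3.5 0 0 0 0 0;0.5 -2 0 0 0 0 0"

```text
t: 9.73
tcp_pos: [0.5622, -0.2211, 0.3218]
tool_rot: [0.748, 0.664, -0.0, 0.001]
force: [-1.1, -1.7, 0.0]
gripper_width: 0.0441
```

```bash
python3 - <<'E'
from h import *
s=bot.state(); print(s['t'],s['tcp_pos'],s['force'])
grab('top','t6');grab('side','s6')
for n in('t6','s6'):
    p,d,P=cloud(n); hsv=cv2.cvtColor(p,cv2.COLOR_RGB2HSV)
    w=(d>0)&(hsv[...,0]>8)&(hsv[...,0]<24)&(hsv[...,1]>50)&(hsv[...,1]<170)&(hsv[...,2]>110)
    for nm,b in(('red',(P[...,2]>.172)&(P[...,2]<.2)&(abs(P[...,1])<.11)),('blue',(P[...,2]>.14)&(P[...,2]<.17)&(P[...,1]>.12))):
        Q=P[w&b&(P[...,0]>.45)&(P[...,0]<.7)]
        if len(Q)>5: print(n,nm,len(Q),Q.mean(0).round(3),cv2.minAreaRect(Q[:,:2].astype(np.float32)))
a=cv2.imread('pics/s6.png')[60:384,60:440];b=cv2.imread('pics/t6.png');cv2.imwrite('pics/both6.png',np.hstack([a,cv2.resize(b[120:384,80:360],(344,324))]))
E
```

```text
9.7333 [ 0.56224941 -0.22107751  0.32181706] [-1.11044877 -1.71584138  0.04276726]
t6 red 482 [ 0.587 -0.006  0.183] ((0.5875393152236938, -0.00297439843416214), (0.14287012815475464, 0.014962809160351753), 83.31112670898438)
t6 blue 550 [0.549 0.263 0.152] ((0.54942387342453, 0.264438271522522), (0.014776334166526794, 0.1431313455104828), 27.89230728149414)
s6 red 126 [ 0.583 -0.046  0.186] ((0.5784397125244141, -0.04454520344734192), (0.07250979542732239, 0.06373995542526245), 29.065832138061523)
s6 blue 372 [0.548 0.26  0.152] ((0.5493248701095581, 0.26341506838798523), (0.017446106299757957, 0.14185063540935516), 27.77121925354004)
```

View pics/both6.png

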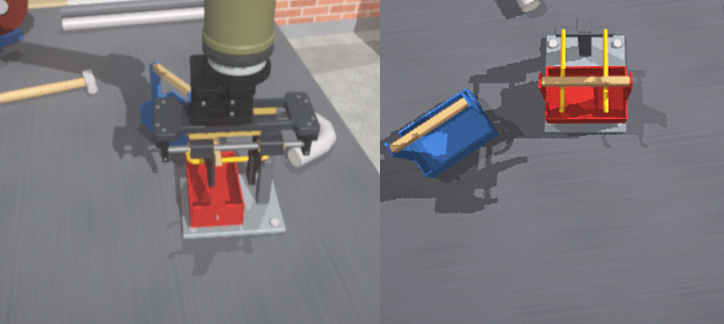

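The side view (left) shows the caddy at (215,190) hanging level. The top view (right) shows the bar at row 80, square across both rods at columns 562 and 606, and the blue caddy unmoved. One quick numeric check of tilt and stillness, then I hand in.

```bash
python3 - <<'E'
from h import *
grab('top','t7'); ok=True
for n in('t6','t7'):
    p,d,P=cloud(n); hsv=cv2.cvtColor(p,cv2.COLOR_RGB2HSV)
    r=(d>0)&((hsv[...,0]<6)|(hsv[...,0]>174))&(hsv[...,1]>150)&(P[...,2]>.078)&(P[...,2]<.1)&(P[...,0]>.5)&(P[...,0]<.68)
    Q=P[r]; c=np.linalg.lstsq(np.c_[Q[:,:2],np.ones(len(Q))],Q[:,2],rcond=None)[0]
    print(n,len(Q),Q.mean(0).round(3),'slopes',c[:2].round(3),'rim ctr',np.round(cv2.minAreaRect(Q[:,:2].astype(np.float32))[0],3))
    ok&=np.hypot(*c[:2])<.15
print(ok)
if ok: print(bot.close_job())
E
```

```text
t6 361 [ 0.585 -0.001  0.083] slopes [ 0.    -0.005] rim ctr [ 0.587 -0.004]
t7 357 [ 0.584 -0.001  0.083] slopes [0.004 0.001] rim ctr [ 0.587 -0.004]
True
the job is handed in; nothing more can be done
None
```

The red caddy is hanging on the yellow double hook and I have handed the job in at about 10 s; no verdict was reported. I gripped it by the middle of its bar, lifted it and carried it round in front of the prong tips. From there I slid it over the rods and lowered it until they took the weight. Then I released it and backed the gripper away.

Last checks, from the top camera unless noted:
- **Position:** the bar centre is about 2 mm from the estimated seat point. It was lowered until the rods carried it, and its top face reads 18 mm above the prong tops, so the centre is about 8–10 mm above them.
- **Squareness and tilt:** the bar is within about 0.2° of square across the prongs. The tray rim slopes by less than 0.01 rad.
- **Stillness:** the rim centre was unchanged between two frames, so the caddy appears at rest.
- **Blue caddy:** its bar is within about 1 mm of where it started.
- **Robot:** the gripper was about 22 cm to the side with its fingers 13 cm above the caddy's bar, touching nothing. The highest force I read was about 7 N, read only at the end of each move.

One check failed: the last side-camera measurement of the red bar was no use. The gripper blocked the view and mixed in other pixels, so I relied on the top view and on looking at the side picture.

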